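Tip the used vial into the lever bin and ease the lid shut

ROBOT

A 6-joint arm with a two-finger parallel gripper is mounted at the origin on the work surface. World frame = base frame: x ahead of the robot, y to its left, z up, the work surface at z = 0. Lengths are in m, angles in rad, forces in N, time in s.
With the tool pointing down it reaches from about 0.3 to 0.75 m from the base axis. Payload 8.5 kg.
Tool frame: the origin (TCP) lies midway between the tips of the shut fingers; the grasp point (between the pads) lies robot.pinch_z behind it (robot.pinch_z is the distance from the TCP to the grasp point, in m); z points along the fingers, y is the line along which they close (so a half turn about z gives the same grasp; the last joint's range is limited). The gripper opens to 85 mm and grips with 20 to 120 N. Pads are 22 mm wide; open, the fingers measure 114 mm over their backs; the gripper's body (76 mm by 85 mm) begins 54 mm behind the grasp point. The pads swing forward as they close: fully open they stand 13 mm farther back than shut.
Start: joints at [1.023, 0.381, 1.297, -0, 1.464, -0.215], TCP at [0.18, 0.52, 0.231] pointing down, gripper open.
Joint ranges: [-3.11, 3.11], [-0.89, 2.33], [0.22, 2.48], [-1.42, 4.56], [0.17, 2.85], [-2.88, 2.88]. Speed limits (rad/s): [2.39, 2.39, 3.14, 3.14, 3.14, 3.14].

INTERFACE

Orientations are given as a unit quaternion [w, x, y, z].
In Python, from rig import robot, hand, planner, imaging gives the robot as it stands. Calls block until the motion is done:
- robot.goto(position, orientation): joint-space move of the TCP to a pose.
- robot.movel(position, rot=None, rate=0.15, guard=None): straight line of the TCP; rot=None keeps the orientation; rate is the mean speed in m/s. With guard (N) it stops when the force on the tool has changed by that much, and returns True; else False.
- robot.set_joints(angles): joint-space move.
- hand.gripper_to(opening, squeeze=None): finger opening in m; squeeze is the grip in N (None keeps the last); returns when the fingers have stopped.
- robot.sleep(seconds).
- planner.inverse_kinematics(position, orientation): joint angles nearest the present ones, or None.
- robot.read_state(): the state.
- imaging.read_camera(name): name is "side" or "top" or "wrist"; returns a dict with "image" (480x640x3 uint8, blue, green, red), "depth" (480x640 float32, m along the optical axis (not along the pixel's ray), 0 where there is no reading), "fx", "fy", "cx", "cy" (pixels), "extrinsics" (4x4, takes a point from camera to world coordinates). Camera axes: x right, y up, looking along -z (the intrinsics and any distortion apply to the point x, -y, -z); pixel columns grow to the right and rows downward; lengths in m; the calibration is good to about 2 mm. A picture is of the moment at which its call begins.
A pose or a line that the arm cannot do raises robot.Unreachable and nothing moves.
- robot.job_done(): hands the job in; it is judged then, once.
The state is a dict: "time": time; "q": joint angles; "qvel": joint speeds; "tau": joint torques, N m; "eef_pos": TCP position; "eef_rot": TCP orientation; "force": force on the tool from outside, world axes, zero at the start; "ft_torque": the same for the moment, N m; "grip_width": finger opening in m; "gripper_force": force on a finger pad.
Only numpy, scipy, OpenCV 4.12 (cv2) and the standard library are available. Lean on these libraries where they do the work, as an engineer would, in place of code of your own. Each camera call takes 0.05 s, during which the arm holds its last target. There are 200 camera calls.

TASK

A used vial is waiting on the feed ramp of one of the two lever bins. With your fingertips, press that bin's lever right down so its lid lifts fully and the vial rolls in, then let the lever come up slowly so the lid settles shut without slamming, and draw the hand away. Do not touch the vial or the lid, work the other bin's lever or disturb anything else.

Things in the scene. Friction and masses are not known exactly. Their poses are not given: they have to be found in the camera images.
- bin_a: White open box under a lid, the used vial on its ramp (stands left or right). Fixed. Origin: centre of underside; +x to its rear (hinge) side, +y to its lever side, z up. 170 (x) by 130 (y) by 120 mm high, walls 4 mm, front wall (-x) 80 mm. Feed ramp 70 mm wide falls at 18 deg from x -157 mm to the front wall top. Lever pivot at x -75, y 78, z 75 mm; grey gear case along the +y side (to y 85 mm) links it to the lid.
- pad_bin_a (a point): Centre of the top of that bin's lever pad: ribbed grey pad 50 mm (x) by 44 mm (y), 8 mm thick, in front of the bin beside the ramp, 176 mm towards -x and 108 mm towards +y of the bin's origin. At rest its top is 105 mm above the table and leans 12 deg (front edge higher). Pressed right down it sinks 48 mm, turning with the lever and moving under 8 mm sideways.
- lever_bin_a (a joint): Lever of the bin with the vial: 0 at rest (pad up), grows as the pad is pressed, 0.46 rad fully down at its stop. Pressing it takes about 4 to 10 N at the pad at first, 1 to 5 N near the bottom; let go, the lid's weight throws it back up.
- lid_bin_a (a joint): Its clear, grey-framed lid, hinged on the rear top edge; the front lip (outer face x -92 mm, down to z 83 mm) gates the ramp. 0 shut, 1.15 rad fully open; tied to the lever, 2.5 rad of lid per rad. Let go, it falls and lands at several rad/s; closing faster than 1.3 rad/s (pad rising about 55 mm/s) in the last 0.4 rad is a slam. Shut only when the pad is fully up.
- used_vial_center (a point): Centre of the used vial: amber glass with a metal cap, 24 mm diameter, 52 mm long, lying across the ramp against the lid's lip. Once the lip has risen about 30 mm it rolls over the front wall and drops into the bin by itself, coming to rest 16 mm above the bin's underside (30 mm if it ends upright).
- bin_b: The other lever bin: same make, sizes and axes, but its ramp is empty; not to be used. It stands on the other side, 0.33 to 0.51 m away.
- pad_bin_b (a point): Centre of the top of the other bin's lever pad, same sizes; not to be pressed.
- lid_bin_b (a joint): Lid of the other bin, 0 shut; must stay shut.
- bottle: Bystander: amber glass bottle, 52 mm diameter, 110 mm high, standing between the bins; origin at the centre of its underside.
- new_vial: Bystander: clear vial with a blue cap, 28 mm diameter, 58 mm high, standing on the table between the levers and ramps; origin at the centre of its underside.
- ampoule_rack: Bystander: white block 120 by 50 by 30 mm holding ten amber ampoules, 80 mm high in all, at the right; origin at the centre of its underside.
There are look-alikes about, which are no part of the job. Leave any red look-alike of the part that bears used_vial_center alone.

How it is judged:
By the outcome, as a careful person would: the job done as asked, in the order asked, and still so for the second after the job is handed in, with the robot touching nothing.
It also fails if it takes over 40 s, if anything falls off the work surface, if the arm or the gripper's body presses on something with over 40 N, if the wrist force passes 120 N, or if a joint passes its speed limit or range.

## Working session

There is one attempt and no reset: what is moved stays moved. The work goes in short steps, each a Python script; the robot and the scene stay as the last script left them, time stands still between calls to the robot, and variables do not carry over. Pictures are saved under pics/ and viewed, at most 10 in all, crops included, and the job is handed in when it is done.

```bash
ls; mkdir -p pics
cat > h.py <<'E'
import numpy as np, cv2
from rig import robot, hand, planner, imaging
def cloud(c):
    d=c["depth"]; v,u=np.mgrid[:480,:640]
    P=np.stack([(u-c["cx"])/c["fx"]*d,-(v-c["cy"])/c["fy"]*d,-d],-1)
    E=c["extrinsics"]; return P@E[:3,:3].T+E[:3,3]
E
python3 - <<'E'
from h import *
import pickle
s=robot.read_state(); print(s["time"],s["eef_pos"],s["eef_rot"],robot.pinch_z)
for n in("top","side"):
    c=imaging.read_camera(n); pickle.dump({k:c[k] for k in c},open(n+".pkl","wb"))
    cv2.imwrite(f"pics/{n}0.png",c["image"]); print(n,c["extrinsics"].round(3).tolist(),c["fx"],(c["depth"]>0).mean(),[k for k in c])
E
```

```text
pics
0.0 [0.17951255 0.51955834 0.23069836] [-2.76650916e-04  1.65616817e-01  9.86189890e-01 -7.03114666e-04] 0.0187
top [[-0.047, 0.977, -0.207, 0.315], [-0.999, -0.046, 0.008, -0.032], [-0.002, 0.207, 0.978, 1.388], [0.0, 0.0, 0.0, 1.0]] 553.396315992924 0.995791015625 ['image', 'depth', 'fx', 'fy', 'cx', 'cy', 'extrinsics']
side [[0.873, 0.311, -0.377, 0.233], [-0.488, 0.58, -0.652, -0.615], [0.015, 0.753, 0.658, 0.686], [0.0, 0.0, 0.0, 1.0]] 453.90173015002955 0.996025390625 ['image', 'depth', 'fx', 'fy', 'cx', 'cy', 'extrinsics']
```

View pics/top0.png

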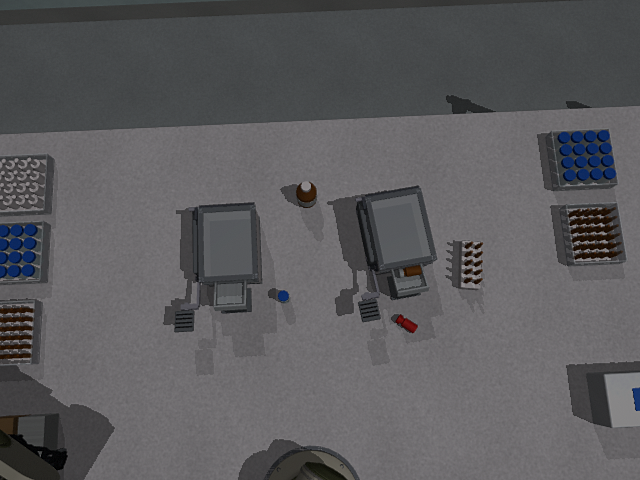

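View pics/side0.png

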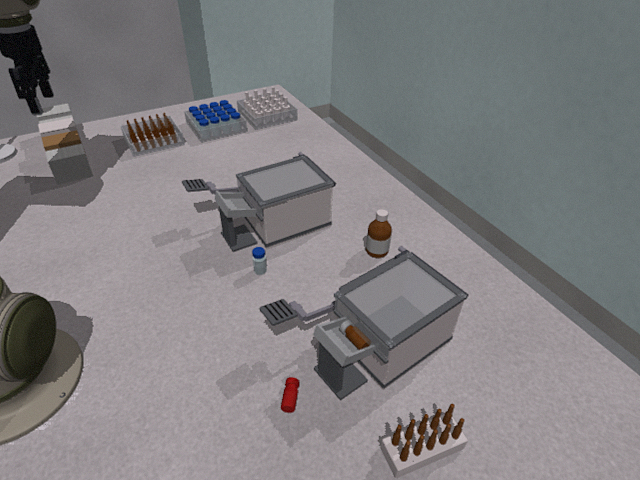

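The top view shows amber vial (413,271) on the right-hand bin's ramp. Its pad is at (369,309), side view (281,312). The candidates:
- **Pads:** right (369,309) or left (184,319), where the left ramp is empty.
- **Vials:** amber (413,271), red look-alike lying on the table (405,323), or blue-capped vial (283,296).

By the description I choose the right bin. I'll check that in a crop and measure the pad.

Run:
```python
from h import *
import pickle
t=pickle.load(open("top.pkl","rb")); s=pickle.load(open("side.pkl","rb"))
a=cv2.resize(t["image"][180:340,330:490],(400,400),interpolation=2); b=cv2.resize(s["image"][250:410,240:400],(400,400),interpolation=2)
cv2.imwrite("pics/crop.png",np.hstack([a,b]))
def comp(c,seed,zlo,zhi):
    P=cloud(c); m=((P[...,2]>zlo)&(P[...,2]<zhi)).astype(np.uint8)
    n,l=cv2.connectedComponents(m); 
    return P,l==l[seed[1],seed[0]]
for n,c,sd in(("top",t,(369,311)),("side",s,(281,312))):
    P=cloud(c); w=P[sd[1]-20:sd[1]+20,sd[0]-25:sd[0]+25].reshape(-1,3)
    q=w[(w[:,2]>.088)&(w[:,2]<.125)]
    r=cv2.minAreaRect(q[:,:2].astype(np.float32)*1000)
    print(n,P[sd[1],sd[0]].round(4),len(q),q.mean(0).round(4),q.min(0).round(3),q.max(0).round(3),r)
    k=np.c_[q[:,:2]-q[:,:2].mean(0),np.ones(len(q))]; print(np.linalg.lstsq(k,q[:,2],rcond=None)[0])
# bin lid yaw
P=cloud(t); z=P[...,2]; m=((z>.108)&(z<.16)); m[:,:345]=0;m[:,445:]=0;m[:180]=0;m[290:]=0
m=cv2.morphologyEx(m.astype(np.uint8),cv2.MORPH_OPEN,np.ones((5,5)))>0
print("lid",cv2.minAreaRect(P[m][:,:2].astype(np.float32)*1000),np.median(z[m]))
```

```text
top [ 0.4246 -0.1544  0.103 ] 515 [ 0.4348 -0.1558  0.1027] [ 0.402 -0.182  0.089] [ 0.471 -0.13   0.115] ((436.779296875, -155.10345458984375), (50.07585906982422, 71.2044906616211), 87.16824340820312)
[-0.26008041 -0.02124558  0.1026748 ]
side [ 0.4301 -0.1628  0.1057] 768 [ 0.4339 -0.1606  0.1029] [ 0.401 -0.183  0.088] [ 0.472 -0.133  0.111] ((436.2852783203125, -157.6927032470703), (50.07561111450195, 71.89852142333984), 88.05137634277344)
[-0.25573611  0.01371401  0.1028535 ]
lid ((615.5518798828125, -229.01651000976562), (185.16908264160156, 154.8691864013672), 7.652615070343018) 0.12542584738024543
```

View pics/crop.png

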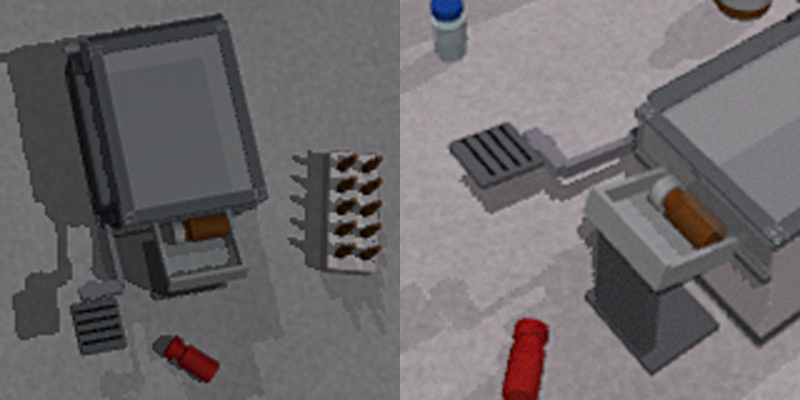

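The crop confirms it: the amber vial with its metal cap lies on the right-hand bin's ramp, against the lid lip. The ribbed pad is to its left, and the red look-alike lies on the table. The pad centre is about (0.427, -0.157, 0.105) with yaw about 7.6°. Next I'll move above it with the fingers shut and probe down lightly.

Run:
```python
from h import *
Q=[0,-.0666,.9978,0]
p=robot.read_state()["eef_pos"]
hand.gripper_to(0.0)
robot.movel([p[0],p[1],.31],rate=.25)
robot.goto([.427,-.157,.26],Q)
robot.movel([.427,-.157,.135],rate=.15)
s=robot.read_state(); print(s["time"],s["eef_pos"],s["force"],s["grip_width"])
c=imaging.read_camera("side"); cv2.imwrite("pics/s1.png",cv2.resize(c["image"][190:430,180:500],(800,600)))
```

```text
4.875 [ 0.42739479 -0.15712724  0.13565201] [ 0.62563513 -0.40675261  0.21979328] -0.00016474434165859338
```

View pics/s1.png

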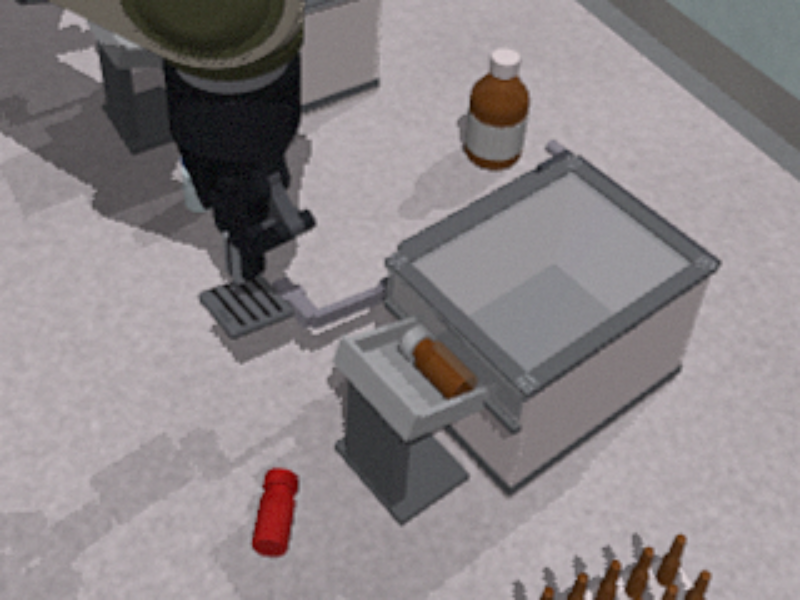

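The shut fingertips hang about 30 mm above the pad (250,290 in the crop), with nothing else close to them. Next I'll press.

Run:
```python
from h import *
def st(l):
    s=robot.read_state(); print(l,round(s["time"],2),s["eef_pos"].round(4),s["force"].round(1))
x,y=.427,-.157
print(robot.movel([x,y,.095],rate=.03,guard=2.5)); st("touch")
print(robot.movel([x,y,.068],rate=.04)); st("mid")
print(robot.movel([x,y,.052],rate=.02,guard=12)); st("bottom")
robot.sleep(.8); st("hold")
c=imaging.read_camera("side"); cv2.imwrite("pics/s2.png",cv2.resize(c["image"][190:430,180:500],(800,600)))
```

```text
True
touch 5.84 [ 0.4269 -0.157   0.1061] [-0.9  0.4  7.1]
False
mid 6.95 [ 0.4261 -0.157   0.0678] [-5.8 -1.5  5.7]
True
bottom 7.51 [ 0.427  -0.1571  0.0586] [-2.5  1.  11.3]
hold 8.31 [ 0.427  -0.1571  0.0586] [-2.1  1.4 11.6]
```

View pics/s2.png

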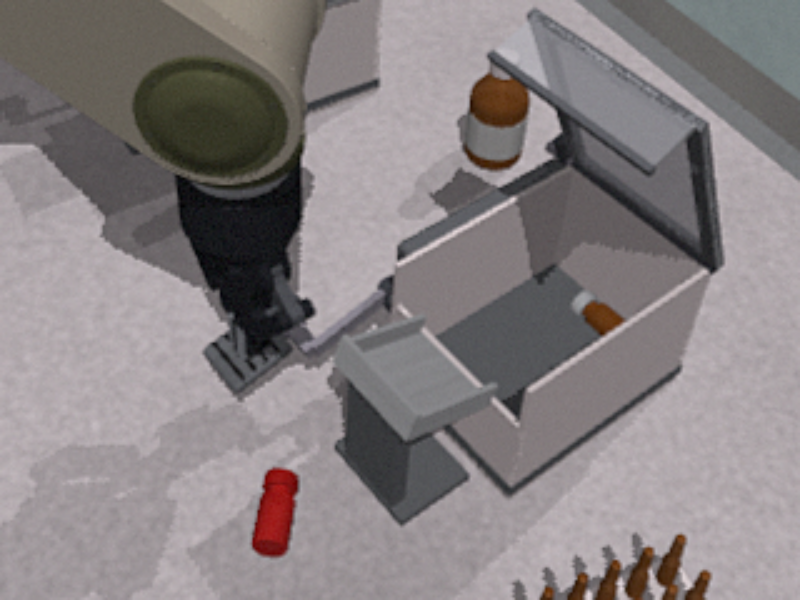

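The lid is up and the vial lies in the bin (600,315). The force of 11.6 N is above the 1–5 N expected near the bottom, so the lever is on its stop. I'll give one small nudge to be sure, then let it up slowly.

Run:
```python
from h import *
def st(l):
    s=robot.read_state(); print(l,round(s["time"],2),s["eef_pos"].round(4),s["force"].round(1))
x,y=.427,-.157
print(robot.movel([x,y,.054],rate=.01,guard=8)); st("nudge")
robot.movel([x,y,.085],rate=.02); st("up1")
robot.movel([x,y,.116],rate=.012); st("up2")
robot.sleep(.3)
robot.movel([x,y,.25],rate=.12); st("away")
robot.goto([.33,.05,.32],[0,-.0666,.9978,0]); robot.sleep(.5); st("clear")
c=imaging.read_camera("side"); cv2.imwrite("pics/s3.png",c["image"])
t=imaging.read_camera("top"); P=cloud(t); w=P[291:331,344:394].reshape(-1,3); q=w[(w[:,2]>.088)&(w[:,2]<.125)]
print(len(q),q.mean(0).round(4))
cv2.imwrite("pics/t3.png",t["image"])
```

```text
True
nudge 8.57 [ 0.427  -0.157   0.0587] [-1.8  1.5  8.9]
up1 10.07 [ 0.4271 -0.1569  0.0856] [-2.3  1.   7.8]
up2 12.8 [ 0.427 -0.157  0.116] [ 0.8 -0.1 -0.4]
away 14.37 [ 0.4268 -0.1569  0.2494] [ 0.1 -0.3 -0.1]
clear 15.82 [0.3301 0.0499 0.3199] [-0.4  0.3  0.1]
507 [ 0.4346 -0.1558  0.1028]
```

View pics/s3.png

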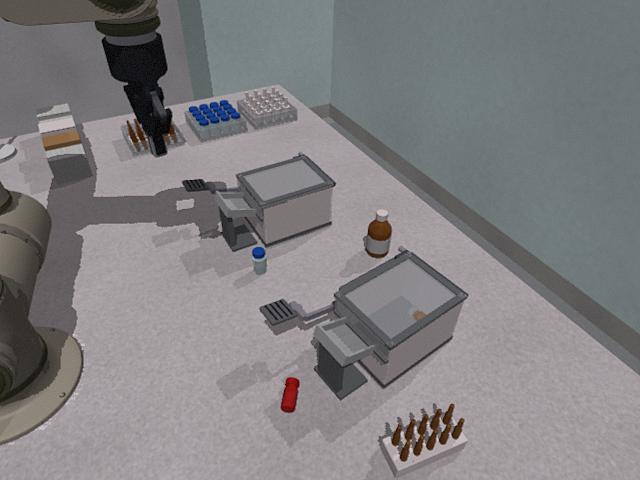

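The lid is shut with the vial inside (420,315), the pad is back at its rest height, and nothing else has moved.

```bash
python3 -c "
from rig import robot
print(robot.job_done())"
```

```text
the job is handed in; nothing more can be done
None
```

I pressed the right-hand bin's lever to its stop, the vial rolled in, I let the lid down slowly until it was shut, drew the hand clear, and handed the job in about 16 s into the 40 s limit.

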